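# Return loose power-supply components to their stock drawers

## Robot

A 7-joint arm with a two-finger parallel gripper is mounted at the origin on the work surface. World frame = base frame: x ahead of the robot, y to its left, z up, the work surface at z = 0. Lengths are in m, angles in rad, forces in N, time in s.
With the tool pointing down it reaches from about 0.4 to 0.85 m from the base axis. Payload 4.5 kg.
Tool frame: the origin (TCP) lies at the very end of the fingers, on their centre line; the grasp point (between the pads) lies 19 mm behind it; z points along the fingers, y is the line along which they close (so a half turn about z gives the same grasp; the last joint's range is limited). The gripper opens to 85 mm and grips with 20 to 120 N. Pads are 22 mm wide; open, the fingers measure 114 mm over their backs; the gripper's body (76 mm by 85 mm) begins 54 mm behind the grasp point. The pads swing forward as they close: fully open they stand 13 mm farther back than shut.
Start: joints at [1.171, 0.689, -0.195, 1.565, 0.157, 0.902, -0.215], TCP at [0.263, -0.567, 0.231] pointing down, gripper open.
Joint ranges: [-3.01, 3.01], [-0.46, 2.08], [-1.47, 1.51], [0.13, 2.56], [-1, 4.14], [0.04, 2.09], [-2.66, 2.66]. Speed limits (rad/s): [2.57, 2.57, 3.14, 3.14, 3.14, 3.14, 3.14].

## Interface

Orientations are given as a unit quaternion [w, x, y, z].
In Python, from rig import * gives the robot as it stands.
- The arm moves only by the shell command python3 -m jog 'ROWS' [FORCE]. ROWS is JSON, a list of rows, each a list of 3 entries, a list of its own where there are three numbers: the shift along the world's x, y, z in cm, then the turn, a rotation vector about the world's x, y, z in degrees, then the closure, from -1 (fully open) to 1 (shut). A call has 1 to 8 rows; each row is the pose to reach, as a shift and turn from the pose commanded when the call began; what a row does not reach only later rows make up. A row lasts 1/10 s, in which the tool goes at most 50 mm and 8.59 degrees, less where a joint would pass 70% of its speed; a pose out of reach is approached as far as the arm can. A call with a gripper value outside its range is refused whole. The fingers move at their own pace and stop on an object; FORCE is the grip in N (left out, the last holds). Time passes only in rows, so rows that repeat a pose let the fingers close. It gives the time, the measured TCP pose, the force, the opening and the grip force at its end, in the units of the state.
- observe(): the state, without advancing time (a new reading comes with each control period).
- snapshot(name): name is "scene" or "top" or "wrist"; returns a dict with "color" (384x512x3 uint8, red, green, blue), "z_map" (384x512 float32, m along the optical axis (not along the pixel's ray), 0 where there is no reading), "K" (3x3 intrinsics, pixels), "position" and "rotation" of the camera in the world. Camera axes: x right, y down, z forward; pixel columns grow to the right and rows downward; lengths in m; the calibration is good to about 2 mm. A picture is of the moment at which its call begins.
- job_done(): hands the job in; it is judged then, once.
The state is a dict: "clock": time; "joints": joint angles; "qvel": joint speeds; "tau": joint torques, N m; "tcp_pos": TCP position; "eef_rot": TCP orientation; "ft_force": force on the tool from outside, world axes, zero at the start; "wrist_torque": the same for the moment, N m; "opening": finger opening in m; "grip_force": force on a finger pad.
Only numpy, scipy, OpenCV 4.12 (cv2) and the standard library are available. Lean on these libraries where they do the work, as an engineer would, in place of code of your own. Each camera call takes 0.05 s, during which the arm holds its last target. There are 200 camera calls.

## Task

Put the five loose components on the cutting mat away in the four pulled-out stock drawers, each in the drawer that already holds its own kind and size (both chokes go in the choke drawer). Leave every part resting on the drawer's floor, not on another part, the right way up as it is now: capacitors upright, chokes flat, heat sink with its fins up. Leave the soldering-iron stand where it is; the iron is hot.

Things in the scene. Friction and masses are not known exactly. Their poses are not given: they have to be found in the camera images.
- cap_large: large screw-terminal capacitor standing upright: black cylinder 50 mm across, 70 high, two small screw terminals 6 mm high on top (76 in all), 0.2 kg. Origin at the centre of its underside, z up along its axis
- cap_small: small screw-terminal capacitor standing upright: black cylinder 36 mm across, 52 high, two small screw terminals 6 mm high on top (58 in all), 0.075 kg. Origin at the centre of its underside, z up along its axis
- choke_a: toroidal choke lying flat: copper-wound disc 46 mm across, 21 high, black resin centre (solid, no hole), 0.1 kg. Origin at the centre of its underside, z up along its axis
- choke_b: second toroidal choke, the same as choke_a. Origin at the centre of its underside, z up along its axis
- sink: bare aluminium heat sink, 50 (x) x 36 (y) x 25 high, base plate down, seven fins running along x; grip it across y over the outer fins, 0.065 kg. Origin at the centre of its underside, z up
- drawer_large: fixed grey plastic drawer, open on top, 172 (x) x 118 (y) x 42 mm outside; walls and floor 3 mm (floor 3 mm above origin). Origin: centre of its underside; x from front to back; front (-x, to the robot) has a label and a pull to x = -97. Free floor: x -83 to +25, y -56 to +56; behind it fixed stock: two large capacitors, 73 to their rims and 79 mm to their terminals above the origin
- drawer_small: fixed grey plastic drawer, open on top, 172 (x) x 118 (y) x 42 mm outside; walls and floor 3 mm (floor 3 mm above origin). Origin: centre of its underside; x from front to back; front (-x, to the robot) has a label and a pull to x = -97. Free floor: x -83 to +25, y -56 to +56; behind it fixed stock: three small capacitors, 55 to their rims and 61 mm to their terminals above the origin
- drawer_choke: fixed grey plastic drawer, open on top, 172 (x) x 118 (y) x 42 mm outside; walls and floor 3 mm (floor 3 mm above origin). Origin: centre of its underside; x from front to back; front (-x, to the robot) has a label and a pull to x = -97. Free floor: x -83 to +25, y -56 to +56; behind it fixed stock: two chokes, tops 24 above origin. Two more fit side by side at x -30, y -27 and 27
- drawer_sink: fixed grey plastic drawer, open on top, 172 (x) x 118 (y) x 42 mm outside; walls and floor 3 mm (floor 3 mm above origin). Origin: centre of its underside; x from front to back; front (-x, to the robot) has a label and a pull to x = -97. Free floor: x -83 to +25, y -56 to +56; behind it fixed stock: two heat sinks, up to 28 mm above the origin
- iron_stand: beige sheet-metal stand, base 150 (x) x 75 (y), with brass-wool cup and a white cordless iron leaning in it, 250 high; loose, 0.75 kg, to the right of the mat. Origin: centre of the base's underside, on the table (z = 0). The mat is 2 mm thick: components and drawers start at z = 2 mm. A solder spool (48 high), screwdriver, flux bottle (under 70 high) and cutters also lie on the mat

How it is judged:
By the outcome, as a careful person would: the job done as asked, in the order asked, and still so for the second after the job is handed in, with the robot touching nothing.
It also fails if it takes over 120 s, if anything falls off the work surface, if the arm or the gripper's body presses on something with over 40 N, if the wrist force passes 120 N, or if a joint passes its speed limit or range.

## Working session

There is one attempt and no reset: what is moved stays moved. The work goes in short steps, Python scripts to look and compute and a shell command to move; the robot and the scene stay as the last step left them, time stands still between calls to the robot, and variables do not carry over. Pictures are saved under pics/ and viewed, at most 14 in all, crops included, and the job is handed in when it is done.

```bash
mkdir -p pics; ls; cat > h.py <<'E'
from rig import *
import numpy as np, cv2
def snap(n,f):
    s=snapshot(n); np.savez('pics/'+f+'.npz',**s); cv2.imwrite('pics/'+f+'.png',cv2.cvtColor(s['color'],cv2.COLOR_RGB2BGR)); return s
def load(f): return np.load('pics/'+f+'.npz')
def world(s,u,v,z=None):
    d=np.linalg.inv(s['K'])@[u,v,1.]; R=s['rotation']; R=np.array(R)
    d=R@d; p=np.array(s['position'])
    t=float(s['z_map'][int(round(v)),int(round(u))]) if z is None else (z-p[2])/d[2]
    return p+t*d
E
python3 - <<'E'
from h import *
for n in("top","scene"):
    s=snap(n,n+'0'); print(n,s['position'],np.round(s['rotation'],3),s['K'][0])
    c=cv2.imread('pics/%s0.png'%n); cv2.imwrite('pics/%s0b.png'%n,cv2.resize(c,(800,600),interpolation=cv2.INTER_CUBIC))
o=observe(); print(o)
E
```

```text
pics
top [ 0.46925419 -0.11505706  0.95631407] [ 0.038 -0.699  0.713 -0.027] [362.76401369   0.         255.48968681]
scene [ 1.45218656 -0.21716644  0.6941791 ] [-0.338  0.681  0.575 -0.301] [461.35819394   0.         256.62930131]
{'clock': 0.1, 'joints': array([ 1.17076944,  0.68993665, -0.19450884,  1.56626962,  0.15729922,
        0.90253373, -0.21509508]), 'qvel': array([-0.00024145, -0.00171354, -0.00086136, -0.0028387 ,  0.00029163,
       -0.00041847,  0.0005618 ]), 'tau': array([-3.07235168e-03, -5.40606308e+01, -1.27118099e+00, -1.58986902e+01,
        9.41526261e-03,  4.43900179e-03, -4.52065683e-05]), 'tcp_pos': array([ 0.26240949, -0.5665684 ,  0.2305333 ]), 'eef_rot': array([-8.40352358e-04,  9.76557853e-01,  2.15253313e-01, -2.55375618e-04]), 'ft_force': array([ 0.18775545,  0.58029898, -0.04797412]), 'wrist_torque': array([-0.04709377,  0.07212853, -0.00769194]), 'grip_force': 0.0, 'opening': 0.085429142325138}
```

View pics/top0b.png

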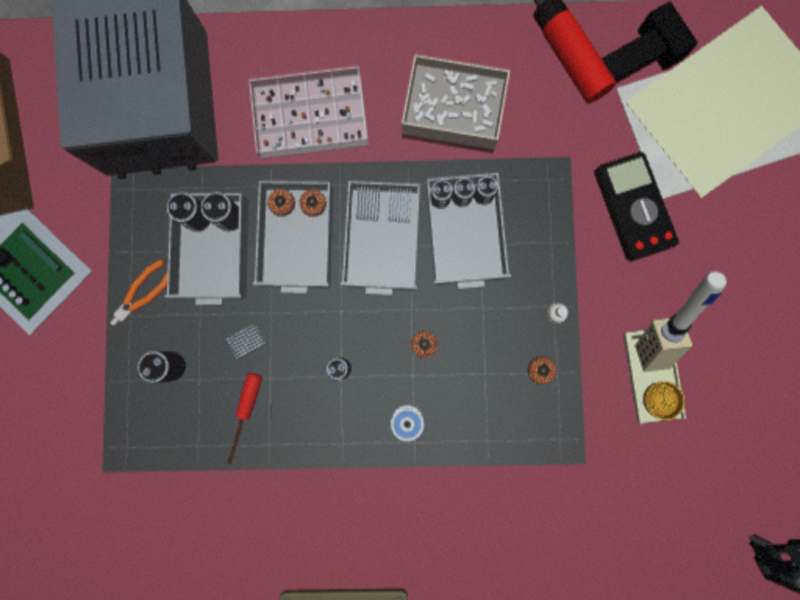

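View pics/scene0b.png

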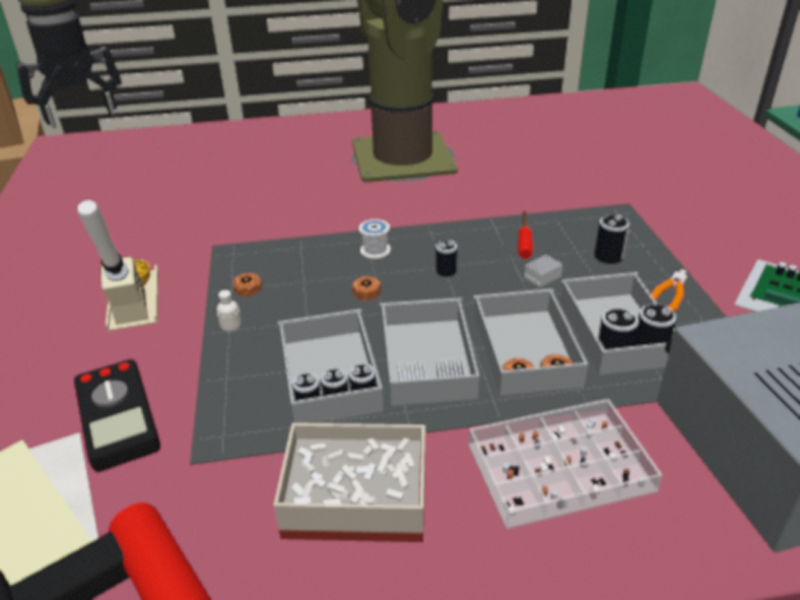

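The top view shows +x up and +y to the left. In 800-px coordinates the loose parts are: large cap at (154,366), sink (245,341), small cap (338,368), and chokes (424,344) and (542,370). The drawers from left to right are large (205,247), choke (292,235), sink (380,237) and small (469,230). The flux bottle is at (558,313) and the spool at (407,424). The scene view agrees with this.

```bash
cat > m.py <<'E'
from h import *
def cloud(s):
    z=s['z_map']; v,u=np.nonzero(z>0); d=np.linalg.inv(s['K'])@np.array([u,v,np.ones(len(u))])
    return (s['rotation']@(d*z[v,u])).T+s['position']
if __name__=='__main__':
    T=load('top0');S=load('scene0'); C={'top':cloud(T),'scene':cloud(S)}
    k=1/1.5625
    for n,u,v,h,r in [('capL',154,366,.072,.05),('capS',338,368,.054,.04),('chA',424,344,.023,.04),('chB',542,370,.023,.04),('sink',245,341,.027,.045),('flux',558,313,.06,.03),('spool',407,424,.05,.04)]:
        g=world(T,u*k,v*k,h)
        for c,P in C.items():
            q=P[(np.hypot(*(P-g)[:,:2].T)<r)&(P[:,2]>.010)]
            zt=np.percentile(q[:,2],90); t=q[(q[:,2]>zt-.007)]
            ctr,sz,a=cv2.minAreaRect((t[:,:2]*1000).astype(np.float32)); 
            print(n,c,'guess',g[:2].round(3),'top z',zt.round(4),'n',len(t),'mean',t.mean(0).round(4)[:2],'rect',np.round(ctr,1),np.round(sz,1),round(a,1))
    for n,u,v in [('L',205,247),('C',292,235),('S',380,237),('s',469,230)]:
        g=world(T,u*k,v*k,.03)
        for c,P in C.items():
            q=P[(abs(P-g)[:,0]<.13)&(abs(P-g)[:,1]<.08)]
            f=q[np.hypot(*(q-g-[.03*-1,0,0])[:,:2].T)<.03]
            print(n,c,'guess',g[:2].round(3),'floor',np.median(f[:,2]).round(4),'rimmax98',np.percentile(q[q[:,0]<g[0]][:,2],[95,98]).round(4))
    mm=[]
    c=cv2.imread('pics/top0.png')
    cv2.imwrite('pics/c1.png',cv2.resize(c[100:200,100:340],None,fx=3.3,fy=3.3,interpolation=cv2.INTER_CUBIC))
    cv2.imwrite('pics/c2.png',cv2.resize(c[195:285,70:370],None,fx=2.6,fy=2.6,interpolation=cv2.INTER_CUBIC))
E
python3 m.py
```

```text
Traceback (most recent call last):
  File "m.py", line 6, in <module>
    T=load('top0');S=load('scene0'); C={'top':cloud(T),'scene':cloud(S)}
                                              ~~~~~^^^
  File "m.py", line 4, in cloud
    return (s['rotation']@(d*z[v,u])).T+s['position']
            ~~~~~~~~~~~~~^^~~~~~~~~~
ValueError: matmul: Input operand 1 has a mismatch in its core dimension 0, with gufunc signature (n?,k),(k,m?)->(n?,m?) (size 3 is different from 4)
```

The camera rotation is a quaternion [w,x,y,z], so I'll convert it.

```bash
cat >> h.py <<'E'
from scipy.spatial.transform import Rotation as Ro
def load(f):
    s=dict(np.load('pics/'+f+'.npz')); q=s['rotation']; s['rotation']=Ro.from_quat([q[1],q[2],q[3],q[0]]).as_matrix(); return s
E
python3 m.py
```

```text
capL top guess [0.467 0.283] top z 0.0739 n 314 mean [0.466  0.2845] rect [466.1 285.2] [46.6 47.9] 57.3
capL scene guess [0.467 0.283] top z 0.0731 n 166 mean [0.4734 0.2856] rect [471.2 286.6] [47.2 44.7] 56.9
capS top guess [ 0.458 -0.003] top z 0.0576 n 144 mean [ 0.4576 -0.0005] rect [458.   -0.6] [32.3 32.2] 89.8
capS scene guess [ 0.458 -0.003] top z 0.0561 n 88 mean [0.464  0.0012] rect [461.3   1.3] [33.5 31. ] 23.0
chA top guess [ 0.494 -0.141] top z 0.0236 n 231 mean [ 0.4947 -0.1402] rect [ 494.7 -140. ] [41.3 41.3] 88.2
chA scene guess [ 0.494 -0.141] top z 0.0228 n 159 mean [ 0.5007 -0.1394] rect [ 498.  -139.8] [44.2 42.2] 48.5
chB top guess [ 0.448 -0.332] top z 0.0237 n 237 mean [ 0.4481 -0.3322] rect [ 448.8 -333.2] [41.4 43.3] 89.0
chB scene guess [ 0.448 -0.332] top z 0.0228 n 149 mean [ 0.454  -0.3307] rect [ 451.5 -331.6] [39.9 44.8] 53.0
sink top guess [0.505 0.153] top z 0.0276 n 145 mean [0.5046 0.1551] rect [504.8 154.7] [36.8 49.8] 27.9
sink scene guess [0.505 0.153] top z 0.0269 n 192 mean [0.508  0.1566] rect [506.9 157.4] [39.5 54.2] 26.6
flux top guess 
[... 258 characters left out ...]
mean [ 0.3684 -0.1097] rect [ 367.9 -109.3] [51.1 49.5] 0.0
spool scene guess [ 0.368 -0.11 ] top z 0.0508 n 166 mean [ 0.3722 -0.1079] rect [ 370.4 -107.9] [49.3 55.3] 82.1
L top guess [0.663 0.22 ] floor 0.0038 rimmax98 [0.0421 0.044 ]
L scene guess [0.663 0.22 ] floor 0.0044 rimmax98 [0.0439 0.0452]
C top guess [0.68  0.075] floor 0.004 rimmax98 [0.0418 0.0444]
C scene guess [0.68  0.075] floor 0.0045 rimmax98 [0.0433 0.0447]
S top guess [ 0.673 -0.072] floor 0.0038 rimmax98 [0.0418 0.0441]
S scene guess [ 0.673 -0.072] floor 0.0043 rimmax98 [0.0429 0.0442]
s top guess [ 0.681 -0.22 ] floor 0.0042 rimmax98 [0.0417 0.0442]
s scene guess [ 0.681 -0.22 ] floor 0.0041 rimmax98 [0.0425 0.044 ]
```

View pics/c1.png

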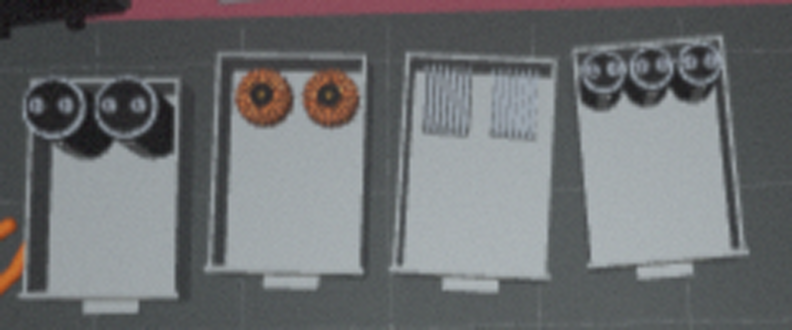

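The crop shows each drawer's rim corners, which I'm reading off for the drawer poses. The stock sits at the back of every drawer and the free floor is at the front.

```bash
python3 - <<'E'
from h import *
T=load('top0')
D={'L':[(30,80),(181,80),(20,296),(178,296)],'C':[(217,55),(366,57),(207,269),(364,272)],'S':[(406,54),(555,60),(391,268),(548,277)],'s':[(573,47),(722,38),(590,266),(746,253)]}
for n,c in D.items():
    P=np.array([world(T,100+u/3.3-.35,100+v/3.3-.35,.044)[:2] for u,v in c]); bl,br,fl,fr=P
    ax=(bl+br-fl-fr)/2; a=np.degrees(np.arctan2(ax[1],ax[0])); x=ax/np.linalg.norm(ax); y=np.array([-x[1],x[0]]); o=P.mean(0)
    print(n,'o',o.round(4),'len',np.linalg.norm(ax).round(4),'wid',np.linalg.norm(bl-br).round(4),np.linalg.norm(fl-fr).round(4),'yaw',a.round(1), 'target x-30:',(o-.03*x).round(4),(o-.03*x+.027*y).round(4),(o-.03*x-.027*y).round(4))
o=observe();q=o['eef_rot'];print(Ro.from_quat([q[1],q[2],q[3],q[0]]).as_matrix().round(3))
E
```

```text
L o [0.6641 0.2169] len 0.1705 wid 0.1192 0.1226 yaw -1.0 target x-30: [0.6342 0.2174] [0.6346 0.2444] [0.6337 0.1904]
C o [0.6804 0.0716] len 0.1695 wid 0.1172 0.1215 yaw -1.7 target x-30: [0.6504 0.0724] [0.6512 0.0994] [0.6496 0.0454]
S o [ 0.6759 -0.0735] len 0.17 wid 0.1167 0.121 yaw -3.8 target x-30: [ 0.646  -0.0715] [ 0.6477 -0.0445] [ 0.6442 -0.0984]
s o [ 0.6835 -0.2151] len 0.1716 wid 0.1164 0.12 yaw 3.6 target x-30: [ 0.6535 -0.217 ] [ 0.6519 -0.19  ] [ 0.6552 -0.2439]
[[ 0.907  0.42  -0.001]
 [ 0.42  -0.907  0.002]
 [-0.    -0.002 -1.   ]]
```

The measured heights and sizes match the text, and the drawers come out 170 x 117–121 mm. I'm starting with the right-hand choke at (0.449,-0.332), with the fingers closing along x. I'll first move clear of the iron.

```bash
python3 -m jog '[[[0,5,0],[0,0,8],-1],[[0,10,0],[0,0,16],-1],[[0,15,0],[0,0,24],-1],[[4,18,0],[0,0,32],-1],[[8,20,0],[0,0,40],-1],[[12,22,0],[0,0,48],-1],[[16,23.5,0],[0,0,56],-1],[[18.7,23.5,0],[0,0,64],-1]]' 40; python3 -m jog '[[[0,0,-4],[0,0,1],-1],[[0,0,-8],[0,0,1],-1],[[0,0,-10],[0,0,1],-1],[[0,0,-10],[0,0,1],-1]]'
python3 - <<'E'
from h import *
s=snap('wrist','w1');o=observe();print(o['tcp_pos'],o['eef_rot'],o['joints'])
E
```

```text
clock: 0.9
tcp_pos: [0.4532, -0.3284, 0.2315]
eef_rot: [-0.0, 0.71, 0.704, 0.001]
ft_force: [0.9, -0.3, -0.1]
opening: 0.0857
grip_force: 0.0
clock: 1.3
tcp_pos: [0.4474, -0.3309, 0.1283]
eef_rot: [-0.003, 0.708, 0.706, -0.001]
ft_force: [-0.6, 0.1, 1.3]
opening: 0.0857
grip_force: 0.0
[ 0.44886399 -0.33157428  0.1302017 ] [-1.54648046e-03  7.07889026e-01  7.06321885e-01 -3.60845230e-04] [ 0.79792584  0.77130973 -0.41550093  1.85048725  0.49910058  0.62789591
  0.07293257]
```

View pics/w1.png

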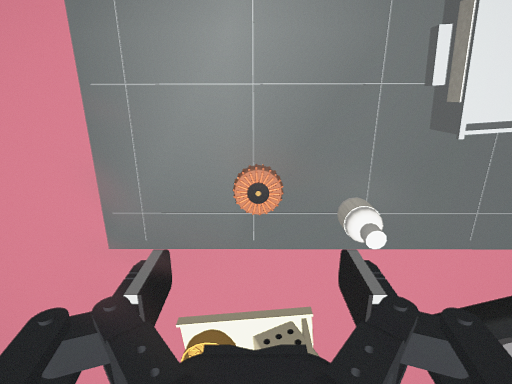

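The wrist view shows the choke centred at (258,192), the flux bottle to its right at (365,225), and the fingers either side at columns 155 and 355. I'll check this against the top view, then descend.

```bash
python3 - <<'E'
from h import *
s=load('w1'); print(world(s,258,190,.023),world(s,258,190), world(s,375,240))
E
python3 -m jog '[[[0,0,-3],[0,0,0],-1],[[0,0,-6],[0,0,0],-1],[[0,0,-9],[0,0,0],-1],[[0,0,-11],[0,0,0],-1],[[0,0,-12.5],[0,0,0],-1],[[0,0,-12.5],[0,0,0],-1]]'; python3 -m jog '[[[0,0,0],[0,0,0],0.3],[[0,0,0],[0,0,0],0.6],[[0,0,0],[0,0,0],1],[[0,0,0],[0,0,0],1],[[0,0,0],[0,0,0],1],[[0,0,0],[0,0,0],1],[[0,0,0],[0,0,0],1],[[0,0,0],[0,0,0],1]]'
```

```text
[ 0.44877834 -0.33012437  0.023     ] [ 0.44877196 -0.32971764  0.02425905] [ 0.54040077 -0.35798052  0.06432163]
clock: 1.95
tcp_pos: [0.45, -0.3321, 0.0061]
eef_rot: [-0.0, 0.708, 0.706, -0.0]
ft_force: [-0.1, 0.8, -0.2]
opening: 0.0855
grip_force: 0.0
clock: 2.75
tcp_pos: [0.4504, -0.3327, 0.0079]
eef_rot: [0.001, 0.708, 0.706, 0.0]
ft_force: [-0.5, 0.5, 7.5]
opening: 0.0426
grip_force: 39.7
```

It's gripped at 42.6 mm with 39.7 N. Next I lift it and carry it to the choke drawer's right slot at (0.650,0.045).

```bash
python3 -m jog '[[[0,0,2],[0,0,0],1],[[0,0,5],[0,0,0],1],[[0,0,9],[0,0,0],1],[[0,0,12],[0,0,0],1],[[2,3,13],[0,0,0],1],[[4,7,13],[0,0,0],1],[[6,11,13],[0,0,0],1],[[8,15,13],[0,0,0],1]]'; python3 -m jog '[[[2,4,0],[0,0,0],1],[[4,8,0],[0,0,-1.5],1],[[6,12,0],[0,0,-1.5],1],[[8,15,0],[0,0,-1.5],1],[[10,19,0],[0,0,-1.5],1],[[12,22.7,0],[0,0,-1.5],1],[[12,22.7,0],[0,0,-1.5],1]]'; python3 -m jog '[[[0,0,-3],[0,0,0],1],[[0,0,-6],[0,0,0],1],[[0,0,-7],[0,0,0],1],[[0,0,-7],[0,0,0],1]]'
python3 - <<'E'
from h import *
s=snap('wrist','w2');o=observe();print(o['tcp_pos'],o['joints'],o['grip_force'])
snap('top','t2')
E
```

```text
clock: 3.55
tcp_pos: [0.5303, -0.1809, 0.1371]
eef_rot: [0.0, 0.708, 0.706, 0.0]
ft_force: [0.8, -1.2, -1.2]
opening: 0.0428
grip_force: 41.2
clock: 4.25
tcp_pos: [0.6519, 0.0551, 0.1375]
eef_rot: [-0.002, 0.714, 0.7, 0.005]
ft_force: [-1.0, 0.3, -0.5]
opening: 0.0427
grip_force: 41.2
clock: 4.65
tcp_pos: [0.6483, 0.0444, 0.0651]
eef_rot: [-0.001, 0.717, 0.697, -0.001]
ft_force: [-0.6, 0.2, -0.7]
opening: 0.0425
grip_force: 41.2
[0.64962544 0.04473697 0.06658034] [ 0.03123336  0.94672805 -0.32344547  1.58997649  0.42486204  0.67554918
 -0.53054211] 41.24075710773468
```

View pics/w2.png

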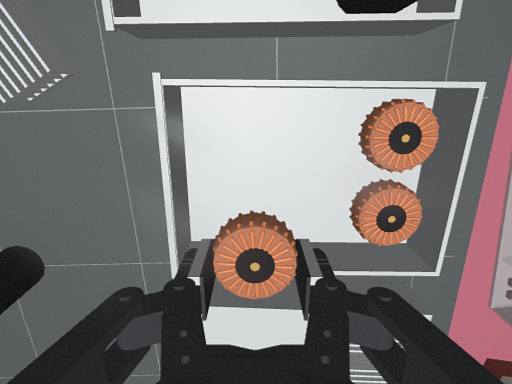

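The choke hangs level at (255,262) over the right half of the choke drawer. Both stock chokes and the walls are clear.

```bash
python3 - <<'E'
from h import *
s=load('w2')
for p in [(484,84),(156,78),(437,273)]: print(world(s,*p,.044))
E
python3 -m jog '[[[0,0,-2],[0,0,0],1],[[0,0,-4],[0,0,0],1],[[0,0,-4.8],[0,0,0],1],[[0,0,-5.3],[0,0,0],1],[[0,0,-5.5],[0,0,0],1],[[0,0,-5.5],[0,0,0],1]]'
```

```text
[0.76979069 0.1273882  0.044     ]
[0.5984195 0.1352296 0.044    ]
[0.76475645 0.01244848 0.044     ]
clock: 5.35
tcp_pos: [0.6503, 0.045, 0.0121]
eef_rot: [0.0, 0.717, 0.697, 0.001]
ft_force: [0.5, -0.2, -1.4]
opening: 0.0424
grip_force: 41.2
```

```bash
python3 -m jog '[[[0,0,-0.1],[0,0,0],1],[[0,0,-0.2],[0,0,0],1],[[0,0,-0.2],[0,0,0],1]]'; python3 -m jog '[[[0,0,0],[0,0,0],0.2],[[0,0,0],[0,0,0],0.1],[[0,0,0],[0,0,0],0.1],[[0,0,0],[0,0,0],0.1]]'; python3 -m jog '[[[0,0,2],[0,0,0],0.1],[[0,0,5],[0,0,0],0.1],[[0,0,9],[0,0,0],-1],[[0,0,13],[0,0,0],-1],[[0,0,13],[0,0,0],-1]]'
```

```text
clock: 5.65
tcp_pos: [0.6505, 0.045, 0.011]
eef_rot: [0.001, 0.717, 0.697, 0.001]
ft_force: [-1.9, -0.7, 5.8]
opening: 0.0426
grip_force: 42.1
clock: 6.05
tcp_pos: [0.6505, 0.045, 0.011]
eef_rot: [0.001, 0.717, 0.697, 0.001]
ft_force: [-1.9, -0.2, 7.1]
opening: 0.0423
grip_force: 42.1
clock: 6.55
tcp_pos: [0.6542, 0.046, 0.1461]
eef_rot: [0.004, 0.717, 0.697, 0.005]
ft_force: [0.9, 0.4, 0.6]
opening: 0.0831
grip_force: 0.0
```

Closure 0.1 still held the part, because it corresponds to an opening of about 38 mm. The choke was therefore released while lifting, so I need to see where it is.

```bash
python3 - <<'E'
from h import *
s=snap('wrist','w3');print(observe()['tcp_pos'])
E
```

```text
[0.65231077 0.04544993 0.14320134]
```

View pics/w3.png

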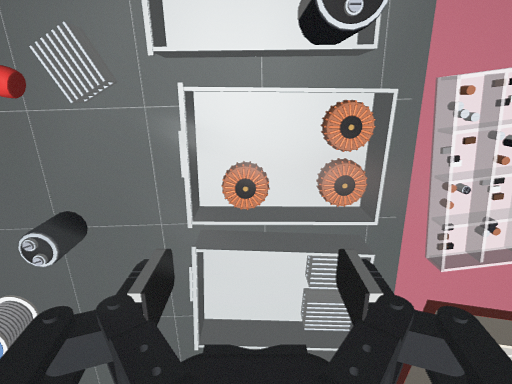

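The choke landed flat on the floor at (245,186), in the right half of its drawer and clear of the stock. From now on I'll release to about -0.4 before lifting. Next I'll check its position and go for choke_a at (0.495,-0.140).

```bash
python3 - <<'E'
from h import *
s=load('w3')
print(world(s,245,186,.026)); print([world(s,*p)[2].round(4) for p in [(232,186),(258,186),(245,174),(245,198)]])
E
python3 -m jog '[[[-4,-3,0],[0,0,0],-1],[[-8,-6,0],[0,0,0],-1],[[-11,-9,0],[0,0,0],-1],[[-14,-12,0],[0,0,0],-1],[[-15.5,-16,0],[0,0,0],-1],[[-15.5,-18.5,0],[0,0,0],-1],[[-15.5,-18.5,-3],[0,0,0],-1],[[-15.5,-18.5,-6],[0,0,0],-1]]'
python3 - <<'E'
from h import *
print(observe()['tcp_pos'])
E
```

```text
[0.64572124 0.0461595  0.026     ]
[np.float64(0.0252), np.float64(0.0265), np.float64(0.0235), np.float64(0.0264)]
clock: 7.4
tcp_pos: [0.4947, -0.1419, 0.0787]
eef_rot: [0.001, 0.718, 0.696, 0.0]
ft_force: [0.9, 1.1, 0.2]
opening: 0.085
grip_force: 0.0
[ 0.49473114 -0.14187657  0.07866392]
```

```bash
python3 -m jog '[[[0,0.1,-2],[0,0,0],-1],[[0,0.1,-4],[0,0,0],-1],[[0,0.1,-6],[0,0,0],-1],[[0,0.1,-7.2],[0,0,0],-1],[[0,0.1,-7.2],[0,0,0],-1],[[0,0.1,-7.2],[0,0,0],0.5],[[0,0.1,-7.2],[0,0,0],1],[[0,0.1,-7.2],[0,0,0],1]]'; python3 -m jog '[[[0,0,0],[0,0,0],1],[[0,0,0],[0,0,0],1],[[0,0,0],[0,0,0],1],[[0,0,2],[0,0,0],1],[[0,0,5],[0,0,0],1],[[0,0,9],[0,0,0],1],[[0,0,13],[0,0,0],1]]'; python3 -m jog '[[[3,4,0],[0,0,0],1],[[6,8,0],[0,0,0],1],[[9,12,0],[0,0,0],1],[[11.5,16,0],[0,0,0],1],[[13.5,20,0],[0,0,0],1],[[15.3,24,0],[0,0,0],1],[[15.3,24,0],[0,0,0],1],[[15.3,24,0],[0,0,0],1]]'; python3 -m jog '[[[0,0,-4],[0,0,0],1],[[0,0,-8],[0,0,0],1],[[0,0,-10],[0,0,0],1],[[0,0,-11.5],[0,0,0],1],[[0,0,-11.5],[0,0,0],1]]'
```

```text
clock: 8.2
tcp_pos: [0.4955, -0.1393, 0.0082]
eef_rot: [0.001, 0.717, 0.697, 0.001]
ft_force: [2.7, 0.6, 5.0]
opening: 0.0441
grip_force: 4.1
clock: 8.9
tcp_pos: [0.4941, -0.1392, 0.139]
eef_rot: [-0.0, 0.717, 0.697, -0.0]
ft_force: [1.3, 0.6, -1.2]
opening: 0.0427
grip_force: 41.0
clock: 9.7
tcp_pos: [0.6473, 0.1024, 0.1374]
eef_rot: [-0.0, 0.716, 0.698, 0.0]
ft_force: [-0.0, -1.3, -1.9]
opening: 0.0423
grip_force: 41.2
clock: 10.2
tcp_pos: [0.6461, 0.0987, 0.0205]
eef_rot: [-0.001, 0.718, 0.696, -0.002]
ft_force: [-0.3, -0.9, -0.7]
opening: 0.0424
grip_force: 41.3
```

```bash
python3 -m jog '[[[0,0,-0.4],[0,0,0],1],[[0,0,-0.8],[0,0,0],1],[[0,0,-1.1],[0,0,0],1],[[0,0,-1.1],[0,0,0],1]]'; python3 -m jog '[[[0,0,0],[0,0,0],0],[[0,0,0],[0,0,0],-0.4],[[0,0,0],[0,0,0],-0.4],[[0,0,0],[0,0,0],-0.4]]'; python3 -m jog '[[[0,0,2],[0,0,0],-0.4],[[0,0,5],[0,0,0],-0.4],[[0,0,9],[0,0,0],-0.4],[[0,0,13],[0,0,0],-1],[[0,0,13],[0,0,0],-1]]'
python3 - <<'E'
from h import *
s=snap('wrist','w4');print(observe()['tcp_pos'],observe()['joints'])
E
```

```text
clock: 10.6
tcp_pos: [0.6481, 0.1009, 0.0117]
eef_rot: [0.0, 0.717, 0.697, 0.0]
ft_force: [-0.0, -0.1, -0.8]
opening: 0.0425
grip_force: 41.4
clock: 11.0
tcp_pos: [0.6479, 0.101, 0.0116]
eef_rot: [0.0, 0.717, 0.697, 0.0]
ft_force: [1.0, 0.3, -0.2]
opening: 0.0602
grip_force: 0.0
clock: 11.5
tcp_pos: [0.6518, 0.1023, 0.1476]
eef_rot: [0.003, 0.717, 0.697, 0.005]
ft_force: [0.6, -0.1, -0.4]
opening: 0.0847
grip_force: 0.0
[0.64995852 0.10159685 0.14472777] [-0.02937838  0.84992333 -0.37460239  1.53672438  0.385128    0.82155079
 -0.57967628]
```

View pics/w4.png

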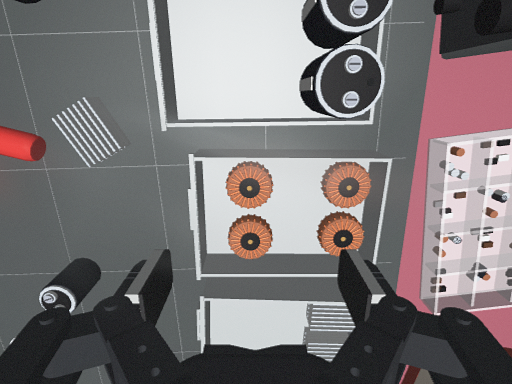

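All four chokes lie flat and side by side, with the placed ones at (249,185) and (250,237). The heat sink is next, with corners near (52,118), (90,97), (131,147) and (93,166). The screwdriver handle beside it ends near (45,148), so I'll check the finger clearance.

```bash
python3 - <<'E'
from h import *
s=load('w4')
P=np.array([world(s,u,v,.027) for u,v in [(52,118),(88,97),(131,147),(93,166)]])
print(P.round(4)); print(P.mean(0).round(4))
for i in range(4):
    d=P[(i+1)%4]-P[i]; print(np.linalg.norm(d).round(4),np.degrees(np.arctan2(d[1],d[0])).round(1))
T=load('top0')
from m import cloud
for f in('top0','w4'):
    C=cloud(load(f)); q=C[(C[:,2]>.012)&(C[:,0]>.40)&(C[:,0]<.56)&(C[:,1]>.08)&(C[:,1]<.2)]
    r=q[(q[:,0]<.475)]; i=r[:,0].argsort()[-8:]; print(f,'handle end',r[i].round(3)[:, :].tolist())
    t=q[(q[:,0]>.47)]; print(cv2.minAreaRect((t[:,:2]*1000).astype(np.float32)))
E
```

```text
[[0.4784 0.1695 0.027 ]
 [0.513  0.1858 0.027 ]
 [0.5424 0.1423 0.027 ]
 [0.5051 0.126  0.027 ]]
[0.5097 0.1559 0.027 ]
0.0383 25.2
0.0526 -55.9
0.0407 -156.5
0.051 121.6
top0 handle end [[0.449, 0.152, 0.02], [0.449, 0.146, 0.024], [0.449, 0.142, 0.027], [0.449, 0.148, 0.025], [0.451, 0.142, 0.018], [0.451, 0.144, 0.021], [0.452, 0.145, 0.025], [0.452, 0.148, 0.026]]
((504.7637634277344, 154.69644165039062), (36.802940368652344, 49.80430221557617), 27.877492904663086)
w4 handle end [[0.454, 0.15, 0.02], [0.454, 0.146, 0.024], [0.454, 0.149, 0.016], [0.454, 0.151, 0.014], [0.454, 0.15, 0.015], [0.454, 0.151, 0.017], [0.455, 0.15, 0.015], [0.455, 0.15, 0.016]]
((505.30609130859375, 155.94091796875), (37.72360610961914, 50.255531311035156), 27.954689025878906)
```

The sink is at (0.505,0.155), with its grip line at 27.9°. I'll approach with the fingers only 60 mm open to clear the screwdriver.

```bash
python3 -m jog '[[[-4,1.5,0],[0,0,8],-0.4],[[-8,3,0],[0,0,16],-0.4],[[-12,4.5,0],[0,0,24],-0.4],[[-14.5,5.4,0],[0,0,29.5],-0.4],[[-14.5,5.4,-4],[0,0,29.5],-0.4],[[-14.5,5.4,-8],[0,0,29.5],-0.4],[[-14.5,5.4,-9],[0,0,29.5],-0.4],[[-14.5,5.4,-9],[0,0,29.5],-0.4]]'; python3 - <<'E'
from h import *
s=snap('wrist','w5');print(observe()['tcp_pos'],observe()['eef_rot'])
E
```

```text
clock: 12.35
tcp_pos: [0.5012, 0.1543, 0.0497]
eef_rot: [-0.001, 0.516, 0.857, -0.002]
ft_force: [0.0, -0.1, -0.2]
opening: 0.0597
grip_force: 0.0
[0.50239848 0.15480933 0.05104169] [-3.87319887e-04  5.16055740e-01  8.56554722e-01 -5.75360244e-04]
```

View pics/w5.png

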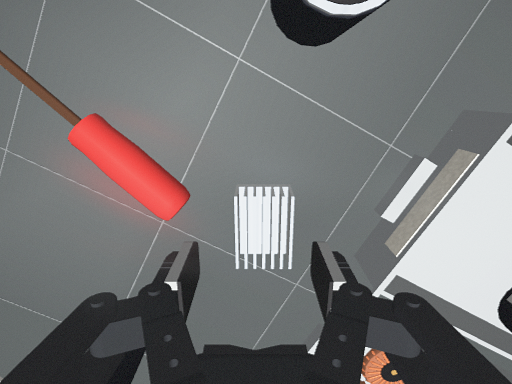

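The fins line up with the fingers: the sink is centred at (265,228), and the screwdriver handle at (175,205) is clear of the left finger. Now I grip it.

```bash
python3 -m jog '[[[0.2,0.1,-2],[0,0,0],-0.4],[[0.2,0.1,-3.5],[0,0,0],-0.4],[[0.2,0.1,-4.4],[0,0,0],-0.4],[[0.2,0.1,-4.4],[0,0,0],-0.4],[[0.2,0.1,-4.4],[0,0,0],0],[[0.2,0.1,-4.4],[0,0,0],1],[[0.2,0.1,-4.4],[0,0,0],1],[[0.2,0.1,-4.4],[0,0,0],1]]'; python3 -m jog '[[[0,0,0],[0,0,0],1],[[0,0,0],[0,0,0],1],[[0,0,2],[0,0,0],1],[[0,0,5],[0,0,0],1],[[0,0,9],[0,0,0],1],[[0,0,13],[0,0,0],1]]'
```

```text
clock: 13.2
tcp_pos: [0.5055, 0.1562, 0.0085]
eef_rot: [0.001, 0.516, 0.856, 0.001]
ft_force: [-0.3, 0.5, 6.0]
opening: 0.0351
grip_force: 41.3
clock: 13.8
tcp_pos: [0.5042, 0.1555, 0.1388]
eef_rot: [-0.0, 0.516, 0.857, -0.0]
ft_force: [1.1, 0.5, -0.3]
opening: 0.0352
grip_force: 40.5
```

```bash
python3 -m jog '[[[2,-3,0],[0,0,8],1],[[4,-6,0],[0,0,16],1],[[6,-9,0],[0,0,24],1],[[8,-12,0],[0,0,32],1],[[10,-15,0],[0,0,40],1],[[12,-18,0],[0,0,48],1],[[13,-21,0],[0,0,55],1],[[14.1,-22.8,0],[0,0,58],1]]'; python3 -m jog '[[[0,0,-3],[0,0,0],1],[[0,0,-6],[0,0,0],1],[[0,0,-7],[0,0,0],1],[[0,0,-7],[0,0,0],1],[[0,0,-7],[0,0,0],1]]'; python3 - <<'E'
from h import *
s=snap('wrist','w6');print(observe()['tcp_pos'],observe()['eef_rot'],observe()['joints'])
E
```

```text
clock: 14.6
tcp_pos: [0.6456, -0.0767, 0.1369]
eef_rot: [-0.001, 0.036, 0.999, -0.001]
ft_force: [0.5, -0.2, -0.6]
opening: 0.0349
grip_force: 40.5
clock: 15.1
tcp_pos: [0.6464, -0.0716, 0.0685]
eef_rot: [0.001, 0.036, 0.999, 0.0]
ft_force: [0.1, 0.3, 0.2]
opening: 0.035
grip_force: 40.5
[ 0.64681757 -0.07161079  0.06899345] [1.25633559e-03 3.60478102e-02 9.99349242e-01 2.62452205e-04] [ 0.4172911   1.03080168 -0.74940327  1.58134407  0.85718459  0.8827022
  0.83875105]
```

View pics/w6.png

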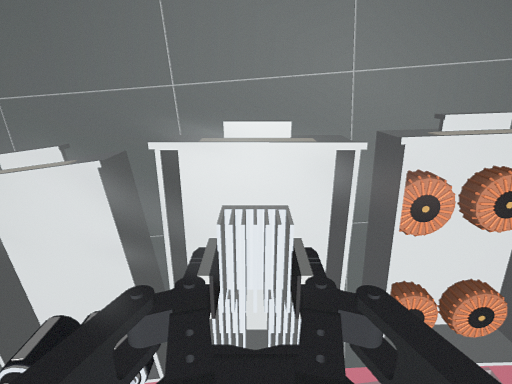

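The sink is aligned and centred in its drawer, with both side walls visible at columns 165 and 350. Now I lower and release it.

```bash
python3 -m jog '[[[0,0,-2],[0,0,0],1],[[0,0,-4],[0,0,0],1],[[0,0,-5],[0,0,0],1],[[0,0,-5.5],[0,0,0],1],[[0,0,-5.8],[0,0,0],1],[[0,0,-5.8],[0,0,0],1]]'; python3 -m jog '[[[0,0,0],[0,0,0],0.1],[[0,0,0],[0,0,0],-0.2],[[0,0,0],[0,0,0],-0.2],[[0,0,0],[0,0,0],-0.2]]'; python3 -m jog '[[[0,0,2],[0,0,0],-0.2],[[0,0,5],[0,0,0],-0.2],[[0,0,9],[0,0,0],-0.2],[[0,0,13],[0,0,0],-1],[[0,0,13],[0,0,0],-1]]'
```

```text
clock: 15.75
tcp_pos: [0.644, -0.0725, 0.0116]
eef_rot: [-0.002, 0.036, 0.999, -0.001]
ft_force: [-10.7, -2.4, 20.7]
opening: 0.0353
grip_force: 43.1
clock: 16.15
tcp_pos: [0.6457, -0.0721, 0.0089]
eef_rot: [-0.0, 0.036, 0.999, 0.0]
ft_force: [-0.1, -0.2, -0.8]
opening: 0.0514
grip_force: 0.0
clock: 16.65
tcp_pos: [0.6499, -0.0705, 0.147]
eef_rot: [0.006, 0.036, 0.999, 0.001]
ft_force: [0.4, -0.2, 0.6]
opening: 0.0782
grip_force: 0.0
```

```bash
python3 -m jog '[[[-4,1.5,0],[0,0,0],-1],[[-8,3,0],[0,0,0],-1],[[-12,4.5,0],[0,0,0],-1],[[-16,6,0],[0,0,0],-1],[[-18.9,7.1,0],[0,0,0],-1],[[-18.9,7.1,-2],[0,0,0],-1],[[-18.9,7.1,-2],[0,0,0],-1]]'; python3 - <<'E'
from h import *
snap('wrist','w7');snap('top','t7');s=load('w7');print(observe()['tcp_pos'])
from m import cloud
for f in('w7','t7'):
  C=cloud(load(f));q=C[(C[:,2]>.045)&(C[:,2]<.065)&(abs(C[:,0]-.458)<.035)&(abs(C[:,1])<.035)];print(f,len(q),np.percentile(q[:,2],90),cv2.minAreaRect((q[:,:2]*1000).astype(np.float32)))
a=cv2.imread('pics/w7.png'); b=cv2.imread('pics/t7.png')[60:252,100:356]
cv2.imwrite('pics/wt7.png',np.hstack([cv2.resize(a,(400,300)),cv2.resize(b,(400,300))]))
E
```

```text
clock: 17.35
tcp_pos: [0.4555, -0.0012, 0.119]
eef_rot: [-0.001, 0.035, 0.999, -0.001]
ft_force: [-0.7, 0.2, 0.4]
opening: 0.0858
grip_force: 0.0
[ 0.45742076 -0.00107413  0.11980155]
w7 1620 0.059772325016105535 ((456.9797668457031, 0.42546653747558594), (35.67496109008789, 34.22372817993164), 34.008575439453125)Traceback (most recent call last):
  File "<stdin>", line 5, in <module>
    return _quantile_unchecked(
        a, q, axis, out, overwrite_input, method, keepdims, weights)
    return _ureduce(a,
                    func=_quantile_ureduce_func,
    ...<5 lines>...
                    overwrite_input=overwrite_input,
                    method=method)
    r = func(a, **kwargs)
    result = _quantile(arr,
                       quantiles=q,
    ...<2 lines>...
                       out=out,
                       weights=wgt)
    slices_having_nans = np.isnan(arr[-1, ...])
                                  ~~~^^^^^^^^^
IndexError: index -1 is out of bounds for axis 0 with size 0
```

The wrist cloud puts the small cap at (0.457,0.000), top at z 0.060, as expected. The empty top crop only means the arm blocks that view. Next I grip the cap.

```bash
python3 -m jog '[[[0,0.1,-3],[0,0,0],-1],[[0,0.1,-6],[0,0,0],-1],[[0,0.1,-8],[0,0,0],-1],[[0,0.1,-9.5],[0,0,0],-1],[[0,0.1,-10.2],[0,0,0],-1],[[0,0.1,-10.2],[0,0,0],-1],[[0,0.1,-10.2],[0,0,0],0],[[0,0.1,-10.2],[0,0,0],1]]'; python3 -m jog '[[[0,0,0],[0,0,0],1],[[0,0,0],[0,0,0],1],[[0,0,0],[0,0,0],1],[[0,0,0],[0,0,0],1],[[0,0,2],[0,0,0],1],[[0,0,5],[0,0,0],1],[[0,0,9],[0,0,0],1],[[0,0,13],[0,0,0],1]]'; python3 -m jog '[[[3,-3,0],[0,0,1],1],[[6,-6,0],[0,0,2],1],[[9,-9,0],[0,0,3],1],[[12,-12,0],[0,0,4],1],[[15,-15,0],[0,0,5],1],[[17.5,-18,0],[0,0,6.5],1],[[19.6,-21.6,0],[0,0,7.5],1],[[19.6,-21.6,0],[0,0,7.5],1]]'; python3 -m jog '[[[0,0,-3],[0,0,0],1],[[0,0,-6],[0,0,0],1],[[0,0,-6],[0,0,0],1],[[0,0,-6],[0,0,0],1]]'; python3 - <<'E'
from h import *
s=snap('wrist','w8');o=observe();print(o['tcp_pos'],o['eef_rot'],o['joints'])
E
```

```text
clock: 18.25
tcp_pos: [0.4577, -0.0001, 0.018]
eef_rot: [0.001, 0.037, 0.999, 0.0]
ft_force: [0.5, 0.2, -1.0]
opening: 0.0592
grip_force: 0.0
clock: 19.05
tcp_pos: [0.4559, -0.0001, 0.1486]
eef_rot: [-0.001, 0.036, 0.999, 0.0]
ft_force: [0.9, -0.1, -2.2]
opening: 0.0349
grip_force: 40.1
clock: 19.85
tcp_pos: [0.6538, -0.2243, 0.146]
eef_rot: [0.0, -0.024, 1.0, -0.002]
ft_force: [-0.4, -0.0, -1.5]
opening: 0.0348
grip_force: 40.2
clock: 20.25
tcp_pos: [0.6522, -0.2157, 0.0873]
eef_rot: [-0.001, -0.029, 1.0, 0.0]
ft_force: [-0.2, -0.2, -0.5]
opening: 0.0352
grip_force: 40.2
[ 0.65333532 -0.21572208  0.08860153] [ 7.23455662e-04 -2.93849787e-02  9.99567889e-01  1.85835733e-04] [ 0.62099942  1.0513969  -0.78719141  1.44390602  0.82355622  0.99290852
  1.25671507]
```

View pics/w8.png

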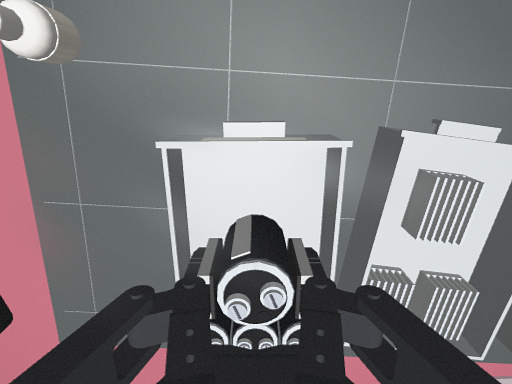

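The small cap hangs upright and centred, with its top at (255,293) and stock behind it. The placed sink is also visible at (442,208), resting properly. Now I lower the cap.

```bash
python3 -m jog '[[[0,0,-2],[0,0,0],1],[[0,0,-4],[0,0,0],1],[[0,0,-5.5],[0,0,0],1],[[0,0,-6.3],[0,0,0],1],[[0,0,-6.7],[0,0,0],1],[[0,0,-6.7],[0,0,0],1]]'; python3 -m jog '[[[0,0,0],[0,0,0],0.1],[[0,0,0],[0,0,0],-0.25],[[0,0,0],[0,0,0],-0.25],[[0,0,0],[0,0,0],-0.25]]'; python3 -m jog '[[[0,0,2],[0,0,0],-0.25],[[0,0,5],[0,0,0],-0.25],[[0,0,9],[0,0,0],-0.25],[[0,0,13],[0,0,0],-0.25],[[0,0,15],[0,0,0],-1],[[0,0,15],[0,0,0],-1]]'
```

```text
clock: 20.9
tcp_pos: [0.6516, -0.2161, 0.0211]
eef_rot: [-0.001, -0.029, 1.0, -0.0]
ft_force: [-5.8, 1.4, 7.9]
opening: 0.0349
grip_force: 40.7
clock: 21.3
tcp_pos: [0.6528, -0.2161, 0.0201]
eef_rot: [0.0, -0.029, 1.0, 0.0]
ft_force: [-0.7, 0.4, 0.1]
opening: 0.0533
grip_force: 0.0
clock: 21.9
tcp_pos: [0.6555, -0.2156, 0.1762]
eef_rot: [0.004, -0.029, 1.0, -0.0]
ft_force: [0.0, -0.1, 0.2]
opening: 0.0799
grip_force: 0.0
```

```bash
python3 -m jog '[[[-1.7,4.5,0],[0,0,0],-1],[[-3.3,9,0],[0,0,0],-1],[[-5,13.5,0],[0,0,-1],-1],[[-6.7,18,0],[0,0,-2],-1],[[-8.3,22.5,0],[0,0,-3],-1],[[-10,27,0],[0,0,-4],-1],[[-11.7,31.5,0],[0,0,-4.5],-1],[[-13.3,36,0],[0,0,-4.5],-1]]'; python3 -m jog '[[[-1.7,4.7,0],[0,0,0],-1],[[-3.5,9.4,0],[0,0,0],-1],[[-5.3,14,0],[0,0,0],-1],[[-5.3,14,-2],[0,0,0],-1],[[-5.3,14,-3],[0,0,0],-1],[[-5.3,14,-3],[0,0,0],-1]]' 60; python3 - <<'E'
from h import *
snap('wrist','w9');o=observe();print(o['tcp_pos'],o['joints'])
from m import cloud
C=cloud(load('w9'));q=C[(C[:,2]>.06)&(C[:,2]<.085)&(abs(C[:,0]-.467)<.045)&(abs(C[:,1]-.285)<.04)];print(len(q),np.percentile(q[:,2],90),cv2.minAreaRect((q[:,:2]*1000).astype(np.float32)))
E
```

```text
clock: 22.7
tcp_pos: [0.5185, 0.1453, 0.1705]
eef_rot: [-0.0, 0.01, 1.0, -0.0]
ft_force: [1.6, -0.3, -0.6]
opening: 0.0854
grip_force: 0.0
clock: 23.3
tcp_pos: [0.4663, 0.2814, 0.1387]
eef_rot: [-0.001, 0.011, 1.0, -0.002]
ft_force: [0.0, 0.2, 0.0]
opening: 0.0854
grip_force: 0.0
[0.46693906 0.28163818 0.13947633] [-0.20750847  0.81137373 -0.72909105  1.87389261  0.7714221   0.76759935
  0.17763292]
3125 0.07555632815525463 ((466.2054138183594, 286.7116394042969), (48.70514678955078, 48.46994400024414), 43.352134704589844)
```

View pics/w9.png

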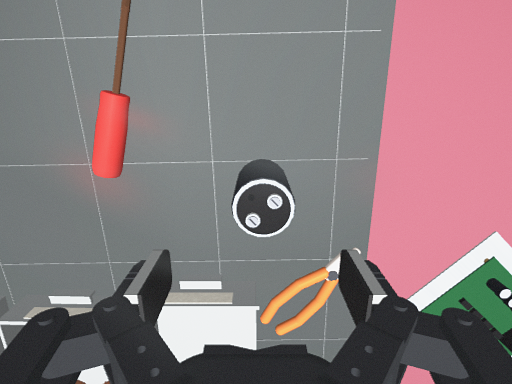

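The large cap's top is at (264,208) in the picture, and the cloud puts it at (0.466,0.286), top at z 0.076. The cutters are behind the finger plane and clear. I'm shifting +4.5 mm in y and gripping.

```bash
python3 -m jog '[[[-0.1,0.5,-1],[0,0,0],-1],[[-0.1,0.5,-3],[0,0,0],-1],[[-0.1,0.5,-6],[0,0,0],-1],[[-0.1,0.5,-9],[0,0,0],-1],[[-0.1,0.5,-10.9],[0,0,0],-1],[[-0.1,0.5,-10.9],[0,0,0],-1],[[-0.1,0.5,-10.9],[0,0,0],0],[[-0.1,0.5,-10.9],[0,0,0],1]]'; python3 -m jog '[[[0,0,0],[0,0,0],1],[[0,0,0],[0,0,0],1],[[0,0,0],[0,0,0],1],[[0,0,0],[0,0,0],1],[[0,0,2],[0,0,0],1],[[0,0,5],[0,0,0],1],[[0,0,9],[0,0,0],1],[[0,0,13],[0,0,0],1]]'; python3 -m jog '[[[3,-1.3,0],[0,0,0],1],[[6,-2.6,0],[0,0,0],1],[[9,-4,0],[0,0,0],1],[[12,-5.2,0],[0,0,0],1],[[15,-6.4,0],[0,0,0],1],[[16.8,-6.9,0],[0,0,0],1],[[16.8,-6.9,0],[0,0,0],1],[[16.8,-6.9,0],[0,0,0],1]]'; python3 -m jog '[[[0,0,-3],[0,0,0],1],[[0,0,-6],[0,0,0],1],[[0,0,-6],[0,0,0],1],[[0,0,-6],[0,0,0],1]]'; python3 - <<'E'
from h import *
s=snap('wrist','w10');o=observe();print(o['tcp_pos'],o['eef_rot'])
E
```

```text
clock: 24.15
tcp_pos: [0.4665, 0.2894, 0.0325]
eef_rot: [0.001, 0.01, 1.0, 0.001]
ft_force: [0.0, 0.3, -0.4]
opening: 0.0592
grip_force: 0.0
clock: 24.95
tcp_pos: [0.4654, 0.2885, 0.1629]
eef_rot: [-0.0, 0.01, 1.0, -0.0]
ft_force: [1.6, -0.6, -2.3]
opening: 0.049
grip_force: 62.5
clock: 25.75
tcp_pos: [0.6331, 0.2199, 0.1614]
eef_rot: [-0.0, 0.01, 1.0, 0.0]
ft_force: [-0.4, 0.2, -0.9]
opening: 0.0486
grip_force: 62.5
clock: 26.15
tcp_pos: [0.6327, 0.2207, 0.1018]
eef_rot: [-0.001, 0.009, 1.0, 0.0]
ft_force: [-0.2, 1.0, -1.8]
opening: 0.0489
grip_force: 62.7
[0.63366613 0.22124025 0.10292189] [5.39611319e-04 9.36807549e-03 9.99955584e-01 8.82587167e-04]
```

View pics/w10.png

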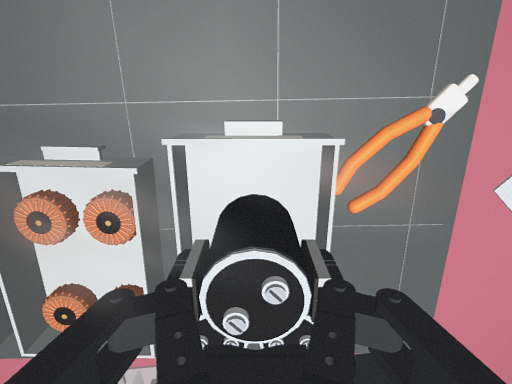

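The cap is centred between the drawer walls (rim corners at columns 165 and 343) and clear of the stock. Now I lower and release it.

```bash
python3 -m jog '[[[0,0,-2],[0,0,0],1],[[0,0,-4],[0,0,0],1],[[0,0,-5.5],[0,0,0],1],[[0,0,-6.3],[0,0,0],1],[[0,0,-6.8],[0,0,0],1],[[0,0,-6.8],[0,0,0],1]]'; python3 -m jog '[[[0,0,0],[0,0,0],0],[[0,0,0],[0,0,0],-0.45],[[0,0,0],[0,0,0],-0.45],[[0,0,0],[0,0,0],-0.45]]'; python3 -m jog '[[[0,0,2],[0,0,0],-0.45],[[0,0,5],[0,0,0],-0.45],[[0,0,9],[0,0,0],-0.45],[[0,0,13],[0,0,0],-0.45],[[-4,0,15],[0,0,0],-1],[[-8,0,15],[0,0,0],-1],[[-13,0,15],[0,0,0],-1],[[-17,0,15],[0,0,0],-1]]';  python3 -m jog '[[[-4,-3,0],[0,0,0],-1],[[-8,-6,0],[0,0,0],-1],[[-8,-11,0],[0,0,0],-1],[[-8,-11,0],[0,0,0],-1]]'; python3 - <<'E'
from h import *
for n in('top','scene'): snap(n,n+'11')
b=cv2.imread('pics/top11.png')[90:300,50:400]; a=cv2.imread('pics/scene11.png')[110:290,60:470]
cv2.imwrite('pics/f.png',np.vstack([cv2.resize(b,(560,336)),cv2.resize(a,(560,246))]))
from m import cloud
C=cloud(load('top11'))
for n,x,y,h in [('L',.634,.219,.077),('s',.653,-.216,.059),('S',.646,-.072,.03),('Ca',.648,.1,.026),('Cb',.646,.046,.026)]:
    q=C[(np.hypot(C[:,0]-x,C[:,1]-y)<.04)&(C[:,2]>h-.008)&(C[:,2]<h+.012)]
    if len(q): print(n,h,np.percentile(q[:,2],[50,95]).round(4),cv2.minAreaRect((q[:,:2]*1000).astype(np.float32)))
    else: print(n,'none')
print(observe()['joints'])
E
```

```text
clock: 26.8
tcp_pos: [0.6331, 0.2195, 0.036]
eef_rot: [-0.0, 0.01, 1.0, -0.001]
ft_force: [-6.6, -4.3, 15.9]
opening: 0.0484
grip_force: 64.1
clock: 27.2
tcp_pos: [0.6341, 0.2201, 0.0334]
eef_rot: [0.0, 0.01, 1.0, 0.0]
ft_force: [0.1, -0.6, 0.3]
opening: 0.0618
grip_force: 0.0
clock: 28.0
tcp_pos: [0.4613, 0.2201, 0.1849]
eef_rot: [0.0, 0.009, 1.0, 0.0]
ft_force: [1.0, 1.8, -0.6]
opening: 0.0855
grip_force: 0.0
clock: 28.4
tcp_pos: [0.3817, 0.102, 0.1836]
eef_rot: [-0.001, 0.014, 1.0, -0.005]
ft_force: [0.2, -0.5, -0.7]
opening: 0.0855
grip_force: 0.0
L 0.077 [0.0745 0.08  ] ((632.4254150390625, 216.8507537841797), (47.19149398803711, 47.25006866455078), 11.809107780456543)
s 0.059 [0.0568 0.063 ] ((651.1747436523438, -216.9623565673828), (33.05913543701172, 33.070106506347656), 30.582881927490234)
S 0.03 [0.0288 0.0319] ((642.7075805664062, -73.37745666503906), (36.0804443359375, 50.91637420654297), 83.47694396972656)
Ca 0.026 [0.0238 0.0312] ((648.6434936523438, 95.47042846679688), (70.39344024658203, 52.168548583984375), 88.9399185180664)
Cb 0.026 [0.0241 0.0282] ((645.1210327148438, 50.0508918762207), (71.50346374511719, 48.001583099365234), 88.1379165649414)
[ 0.11604752  0.5953005  -0.78731859  2.24572136  0.78677538  0.59740968
  0.27932786]
```

View pics/f.png

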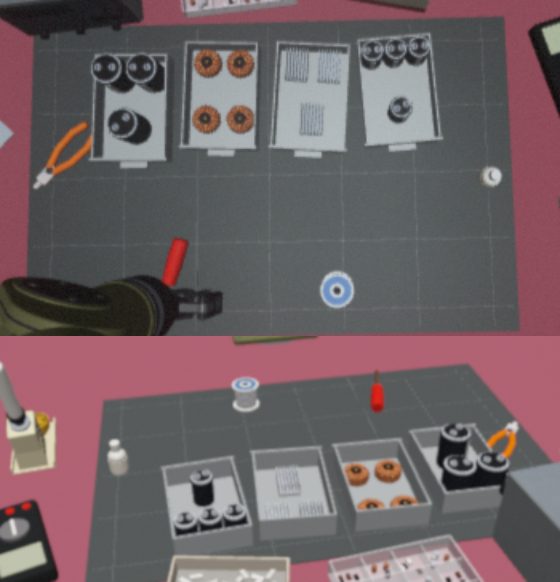

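Both views show all five parts upright or flat on the floor of the right drawers, at the expected heights. The iron stand hasn't moved and the arm is clear, so I'm handing in.

```bash
python3 -c "
from rig import *
print(job_done())"
```

```text
the job is handed in; nothing more can be done
None
```

All five parts are in their matching drawers, right way up on the floor, and the iron stand was left alone; the first choke was let go a few centimetres up but landed flat in its place, and the job was handed in at about 28 s.

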